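Unstack the slide cases and put each one away

ROBOT

A 6-joint arm with a two-finger parallel gripper is mounted at the origin on the work surface. World frame = base frame: x ahead of the robot, y to its left, z up, the work surface at z = 0. Lengths are in mm, angles in degrees, forces in N, time in s.
With the tool pointing down it reaches from about 325 to 1000 mm from the base axis. Payload 5.1 kg.
Tool frame: the origin (TCP) lies midway between the tips of the shut fingers; the grasp point (between the pads) lies 19 mm behind it (env.hold_point_z is the z of the grasp point in the tool frame, in mm); z points along the fingers, y is the direction in which the jaws open and shut (so a half turn about z gives the same grasp; the last joint's range is limited). The gripper opens to 85 mm and grips with 20 to 120 N. Pads are 22 mm wide; open, the fingers measure 114 mm over their backs; the gripper's body (76 mm by 85 mm) begins 54 mm behind the grasp point. The pads swing forward as they close: fully open they stand 13 mm farther back than shut.
Start: joints at [-73.717, 7.093, 94.555, -0, 78.352, -4.733], TCP at [233.077, -606.762, 231.322] pointing down, gripper open.
Joint ranges: [-149.61, 149.61], [-58.7, 133.49], [1.44, 155.28], [-77.14, 257.14], [18.33, 153.61], [-166.67, 166.67]. Speed limits (degrees/s): [147.25, 147.25, 180, 180, 180, 180].

INTERFACE

Orientations are given as [roll, pitch, yaw] about the fixed x, y, z axes, in that order (R = Rz(yaw) Ry(pitch) Rx(roll)).
In Python, from workcell import env, get_image, camera_params, order gives the robot as it stands.
- The arm moves only by the tool apply_moves, never from a script. Its argument "targets" is a list of rows, each a list of 3 entries, a list of its own where there are three numbers: the shift along the tool's x, y, z in m, then the turn, a rotation vector about the tool's x, y, z in degrees, then the closure, from -1 (fully open) to 1 (shut). A call has 1 to 5 rows; each row shifts and turns the commanded pose from where the row before left it, along the tool's axes as they then stand; what a row does not reach is not made up. A row lasts 1/8 s, in which the tool goes at most 62.5 mm and 10.7 degrees, less where a joint would pass 70% of its speed; a pose out of reach is approached as far as the arm can. A call is refused whole if a number of a shift passes 0.0625 or a number of a turn 10.7, either way. A call with a gripper value outside its range is refused whole. The fingers move at their own pace and stop on an object; "newtons" is the grip in N (left out, the last holds). Time passes only in rows, so rows that do not move let the fingers close. It gives the time, the measured TCP pose, the force and the opening at its end, in the units of the state.
- env.observe(): the state, without advancing time (a new reading comes with each control period).
- get_image(name): name is "scene" or "top" or "wrist"; returns the picture (384x512x3 uint8, blue, green, red); there is no depth.
- camera_params(name): a dict with "intrinsics" (3x3 intrinsics, pixels), "R" (3x3) and "t" (3): a world point X has camera coordinates R X + t; the wrist camera has in their place "T_tool_cam" (4x4, takes a point from camera to tool coordinates, whose origin is the TCP and whose axes are the flange's). Camera axes: x right, y down, z forward; pixel columns grow to the right and rows downward; lengths in mm; the calibration is good to about 2 mm. The wrist camera is an equidistant fisheye: a pixel r from the principal point sees the ray r / f radians off the axis. A picture is of the moment at which its call begins: read the wrist's pose just before it. camera_params takes no time and is no camera call.
- order.job_done(): hands the job in, once; it reports no verdict.
The state is a dict: "time": time; "joints": joint angles; "qvel": joint speeds; "joint_torque": joint torques, N m; "ee_pos": TCP position; "tool_rot": TCP orientation; "wrist_force": force on the tool from outside, world axes, zero at the start; "moment": the same for the moment, N m; "grip_width": opening from 0.0 (shut) to 1.0 (fully open).
Only numpy, scipy, OpenCV 4.12 (cv2) and the standard library are available. Lean on these libraries where they do the work, as an engineer would, in place of code of your own. Each camera call takes 0.05 s, during which the arm holds its last target. There are 200 camera calls.

TASK

Take the two piles of slide cases apart and put each case away, right side up and lying flat on the floor of its place: the green case in the green-rimmed tray, the yellow case in the yellow-rimmed tray, and the blue and the red case in the metal tray, each in the bay next to the end tab of its own colour. Slide the black divider of the metal tray so that the long blue case and the short red one each fit between it and their end. There is glass inside: set the cases down, do not drop them.

Things in the scene. Friction and masses are not known exactly. Their poses are not given: they have to be found in the camera images.
- blue_case: closed hard plastic slide case, blue, 130 x 46 x 30 mm (its x, y, z; x is the long axis); origin at the centre of its underside; about 180 g; both ends alike, so a half turn makes no difference. At the start it lies on the bench with one short case on top of it (red or yellow)
- green_case: closed hard plastic slide case, green, 130 x 46 x 30 mm (its x, y, z; x is the long axis); origin at the centre of its underside; about 180 g; both ends alike, so a half turn makes no difference. At the start it lies on the bench with one short case on top of it (red or yellow)
- red_case: closed hard plastic slide case, red, 56 x 40 x 30 mm (its x, y, z; x is the longer axis); origin at the centre of its underside; about 90 g; a half turn makes no difference. At the start it lies on top of one of the two long cases (blue or green), turned anyhow
- yellow_case: closed hard plastic slide case, yellow, 56 x 40 x 30 mm (its x, y, z; x is the longer axis); origin at the centre of its underside; about 90 g; a half turn makes no difference. At the start it lies on top of one of the two long cases (blue or green), turned anyhow
- tote: fixed low metal tray; inside 230 x 66 mm (x, y), walls 4 mm thick and 16 mm high above the bench, floor 4 mm thick (white); origin at its centre at bench level, x along its long side. A divider across it parts it into two bays; at the start neither bay is long enough for a long case
- divider (a joint): sliding black divider of the metal tray: its position along the tray's x axis from the tray's centre, -0.047 to 0.047 m; stays where it is left, slides with about 1.5 N of friction. A plate 8 mm thick (tray x) across the tray, its top 17 mm above the bench, with a flat grip tab in the middle: 8 mm thick (tray x), 26 mm wide (tray y), top 48 mm above the bench
- blue_tab: fixed blue block, 60 x 12 x 16 mm, outside one end wall of the metal tray, its centre 126 mm from the tray's centre along the tray's x; marks the bay of the blue case; origin at the centre of its underside. Which end it marks changes
- red_tab: fixed red block, 60 x 12 x 16 mm, at the other end of the metal tray, 126 mm from its centre; marks the bay of the red case; origin at the centre of its underside
- green_tray: shallow fixed tray with a green rim and white floor; inside 152 x 68 mm (x, y), rim 4 mm thick and 14 mm high above the bench, floor 4 mm thick; origin at its centre at bench level, x along its longer side
- yellow_tray: shallow fixed tray with a yellow rim and white floor; inside 78 x 62 mm (x, y), rim 4 mm thick and 14 mm high above the bench, floor 4 mm thick; origin at its centre at bench level, x along its longer side
Mind the look-alikes: they are no part of the job. Leave any pink or purple look-alike of the yellow_case alone.

How it is judged:
By the outcome, as a careful person would: the job done as asked, in the order asked, and still so for the second after the job is handed in, with the robot touching nothing.
It also fails if it takes over 118 s, if anything falls off the work surface, if the arm or the gripper's body presses on something with over 40 N, if the wrist force passes 120 N, or if a joint passes its speed limit or range.

## Working session

There is one attempt and no reset: what is moved stays moved. The work goes in short steps, Python scripts to look and compute and a tool call to move; the robot and the scene stay as the last step left them, time stands still between calls to the robot, and variables do not carry over. Pictures are saved under pics/ and viewed, about 12 in all and at most 16, crops included, and the job is handed in when it is done.

Besides the shell and the picture viewer there is one more tool, called after "Request:" as name(argument=value, ...), one argument or row to a line, values as JSON. apply_moves: Moves the arm, as the interface text tells. Its arguments: {"type":"object","properties":{"targets":{"type":"array","items":{"type":"array"}},"newtons":{"type":"number"}},"required":["targets"]}

```bash
ls; mkdir -p pics
python3 - <<'E'
from workcell import env,get_image,camera_params,order
import cv2,numpy as np
for n in("top","scene"):
    cv2.imwrite(f"pics/{n}0.png",get_image(n)); p=camera_params(n); print(n,p)
print(camera_params("wrist")); print(env.observe(), env.hold_point_z)
E
```

```text
pics
top {'intrinsics': array([[486.95840018,   0.        , 249.39913676],
       [  0.        , 486.95840018, 186.88001639],
       [  0.        ,   0.        ,   1.        ]]), 'R': array([[-0.02412201, -0.99960624, -0.01433531],
       [-0.9976535 ,  0.02498901, -0.06374205],
       [ 0.06407518,  0.01276409, -0.99786344]]), 't': array([  54.04726332,  549.46094234, 1331.62842132])}
scene {'intrinsics': array([[385.14977325,   0.        , 253.78671911],
       [  0.        , 385.14977325, 188.19450746],
       [  0.        ,   0.        ,   1.        ]]), 'R': array([[ 0.04382236,  0.99902959, -0.00441275],
       [ 0.60679351, -0.03012535, -0.79428842],
       [-0.79365057,  0.03212996, -0.60752484]]), 't': array([ -75.72280472, -312.13081699, 1485.4728061 ])}
{'intrinsics': array([[297.31863964,   0.        , 256.40987099],
       [  0.        , 297.31863964, 191.13437191],
       [  0.        ,   0.        ,   1.        ]]), 'T_tool_cam': array([[ 9.39418278e-04, -9.54871989e-01, -2.97016165e-01,
         7.60767637e+01],
       [ 9.99999231e-01,  1.13739423e-03, -4.93738557e-0
[... 189 characters left out ...]
000e+00]])}
{'time': 0.1, 'joints': array([-7.37162913e+01,  7.13226023e+00,  9.46247186e+01,  1.55064864e-03,
        7.83522715e+01, -4.73259008e+00]), 'qvel': array([ 0.03427108, -0.11031924, -0.2220083 , -0.01618278, -0.14884449,
        0.0614027 ]), 'joint_torque': array([ 2.53239205e-04, -4.24931037e+01, -3.66653752e+01, -7.15652868e-05,
        3.98049247e-03,  2.75940337e-06]), 'ee_pos': array([ 232.93972519, -606.24758774,  230.1635692 ]), 'tool_rot': array([-1.79891247e+02, -1.05266730e-02,  2.10159743e+01]), 'wrist_force': array([-1.09523776, -0.29227179, -0.37040813]), 'moment': array([ 0.05171849, -0.03311985, -0.03080618]), 'grip_width': 1.0014261252574235} -18.700000000000003
```

View pics/top0.png

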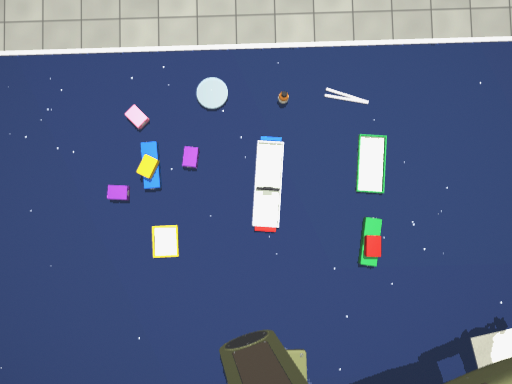

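View pics/scene0.png

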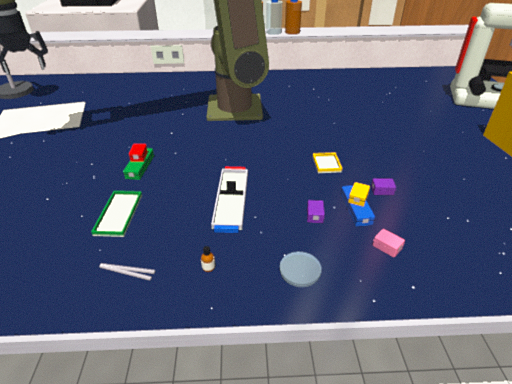

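The top view shows two stacks: yellow on blue at about (149,165), and red on green at (372,242). The look-alikes are pink (136,117) and purple (190,157) and (118,192). The metal tray is at (268,185), with its blue tab at the top (271,139) and red tab at the bottom (265,229). The green tray is at (371,164) and the yellow tray at (165,241).

```bash
cat > h.py <<'E'
from workcell import env,get_image,camera_params,order
import cv2,numpy as np
from scipy.spatial.transform import Rotation as Ro
HUE=dict(red=[(0,6),(174,180)],yellow=[(20,34)],green=[(50,78)],blue=[(98,112)])
def mask(im,c,s=120,v=110):
    h=cv2.cvtColor(im,cv2.COLOR_BGR2HSV); m=np.zeros(h.shape[:2],np.uint8)
    for a,b in HUE[c]: m|=cv2.inRange(h,(a,s,v),(b,255,255))
    return m
def ray(n,uv,obs=None):
    p=camera_params(n); K=np.array(p['intrinsics']); uv=np.atleast_2d(np.float64(uv))
    q=np.c_[(uv[:,0]-K[0,2])/K[0,0],(uv[:,1]-K[1,2])/K[1,1]]
    if n!='wrist':
        R=np.array(p['R']); return -R.T@p['t'],np.c_[q,np.ones(len(q))]@R
    r=np.linalg.norm(q,axis=1)[:,None]; d=np.c_[q/np.maximum(r,1e-9)*np.sin(r),np.cos(r)]
    T=p['T_tool_cam']; Rt=Ro.from_euler('xyz',obs['tool_rot'],degrees=True).as_matrix()
    return Rt@T[:3,3]+obs['ee_pos'],d@T[:3,:3].T@Rt.T
def plane(n,uv,z,obs=None):
    o,d=ray(n,uv,obs); return (o+d*((z-o[2])/d[:,2])[:,None])[:,:2]
def rects(n,im,c,z,obs=None,amin=40,s=120,v=110):
    """(centre, long, short, yaw of the long side, pixel centre) of each blob of colour c, cast onto height z"""
    out=[]
    for k in cv2.findContours(mask(im,c,s,v),cv2.RETR_EXTERNAL,cv2.CHAIN_APPROX_NONE)[0]:
        if cv2.contourArea(k)<amin: continue
        (x,y),(w,h),a=cv2.minAreaRect(np.float32(plane(n,k[:,0],z,obs)))
        if w<h: w,h,a=h,w,a+90
        out.append((np.round([x,y]),round(w),round(h),round((a+90)%180-90,1),k[:,0].mean(0).round()))
    return out
def to(xyz,yaw):
    """shift in tool axes as now, and turn about tool z, to a tool-down pose; nearest half turn"""
    o=env.observe(); psi=o['tool_rot'][2]; R=Ro.from_euler('xyz',o['tool_rot'],degrees=True)
    t=-((yaw-psi+90)%180-90)
    print('shift mm',(R.inv().apply(np.array(xyz)-o['ee_pos'])).round(1),'turn z',round(t,1),'yaw now',round(psi,1),'j6',o['joints'][5].round(),'at',o['ee_pos'].round(1))
E
python3 - <<'E'
from h import *
im=get_image('top')
for c,z in (('red',60),('yellow',60),('green',30),('blue',30),('yellow',14),('green',14),('red',16),('blue',16)):
    print(c,z)
    for r in rects('top',im,c,z,amin=25): print('  ',*r)
h=cv2.cvtColor(im,cv2.COLOR_BGR2HSV)
for u,v in((373,247),(371,222),(148,166),(150,147),(271,139),(265,229),(372,135)): print((u,v),h[v,u])
cv2.imwrite('pics/zoom.png',np.hstack([cv2.resize(im[100:260,100:220],None,fx=3.3,fy=3.3),cv2.resize(im[120:280,245:365],None,fx=3.3,fy=3.3)]))
E
```

```text
red 60
   [ 383. -283.] 53 40 -2.4 [373. 246.]
   [434.   2.] 56 11 88.6 [265. 229.]
yellow 60
   [409. 269.] 85 69 2.0 [165. 241.]
   [610. 314.] 54 44 -27.9 [147. 166.]
green 30
   [ 394. -285.] 130 46 -9.3 [369. 242.]
   [ 607. -295.] 161 76 -5.0 [371. 163.]
blue 30
   [  53. -486.] 65 54 -71.6 [451. 368.]
   [477.  19.] 1429 917 -90.0 [252. 215.]
yellow 14
   [407. 278.] 88 71 2.0 [165. 241.]
   [616. 325.] 56 45 -27.9 [147. 166.]
green 14
   [ 393. -289.] 132 47 -9.3 [369. 242.]
   [ 609. -299.] 163 77 -5.0 [371. 163.]
red 16
   [ 380. -293.] 55 41 -2.4 [373. 246.]
   [433.   2.] 58 11 88.6 [265. 229.]
blue 16
   [  49. -491.] 66 55 -71.6 [451. 368.]
   [477.  19.] 1444 927 -90.0 [252. 215.]
(373, 247) [  2 184 247]
(371, 222) [ 68 157 232]
(148, 166) [ 30 168 247]
(150, 147) [103 169 247]
(271, 139) [102 160 247]
(265, 229) [  2 176 247]
(372, 135) [ 70 155 217]
```

View pics/zoom.png

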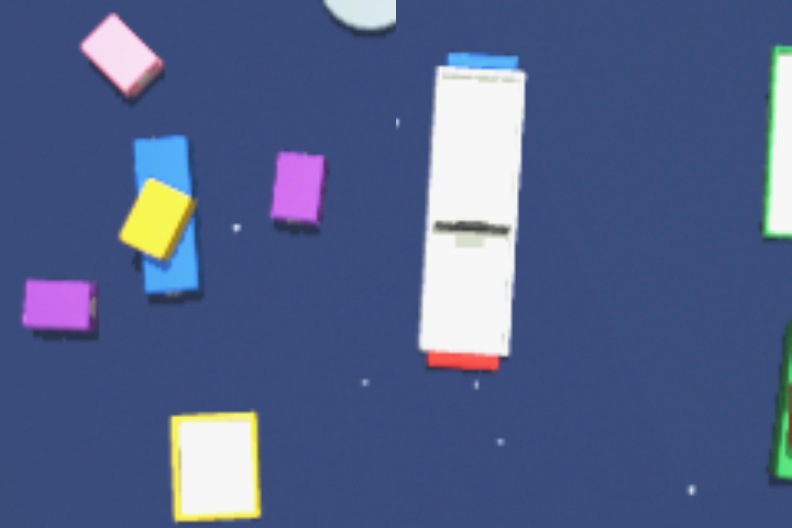

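The zoom shows the yellow-faced case on the blue one, in the left crop at about (157,218). The pink (122,55) and the two purples (298,188) and (60,305) are separate and will be left alone. The dark divider sits near the middle of the tray.

Run:
```python
from h import *
im=get_image('top')
for r in rects('top',im,'blue',16,amin=25,v=180): print('blue16',*r)
for r in rects('top',im,'blue',30,amin=25,v=180): print('blue30',*r)
to((555,0,250),90)
```

```text
blue16 [584. 314.] 59 45 4.5 [153. 179.]
blue16 [661. 320.] 50 46 3.8 [149. 149.]
blue16 [686. -22.] 59 11 88.5 [271. 138.]
blue30 [583. 311.] 58 45 4.5 [153. 179.]
blue30 [659. 317.] 49 45 3.8 [149. 149.]
blue30 [684. -21.] 58 11 88.5 [271. 138.]
shift mm [ 518.1 -450.6  -18.8] turn z -69.0 yaw now 21.0 j6 -5.0 at [ 233.  -606.4  230.5]
```

Request:
apply_moves(
  targets=[
    [[0.037,-0.0322,-0.001],[0,0,0],-1],
    [[0.037,-0.0322,-0.001],[0,0,0],-1],
    [[0.037,-0.0322,-0.001],[0,0,0],-1],
    [[0.037,-0.0322,-0.001],[0,0,0],-1],
    [[0.037,-0.0322,-0.001],[0,0,0],-1],
  ],
)

```text
time: 0.82
ee_pos: [348.5, -388.6, 236.2]
tool_rot: [-180.0, -0.0, 21.0]
wrist_force: [0.4, 0.6, 0.3]
grip_width: 1.0
```

Request:
apply_moves(
  targets=[
    [[0.037,-0.0322,-0.001],[0,0,0],-1],
    [[0.037,-0.0322,-0.001],[0,0,0],-1],
    [[0.037,-0.0322,-0.001],[0,0,0],-1],
    [[0.037,-0.0322,-0.001],[0,0,0],-1],
    [[0.037,-0.0322,-0.001],[0,0,0],-1],
  ],
)

```text
time: 1.45
ee_pos: [463.4, -171.9, 241.3]
tool_rot: [180.0, -0.0, 21.0]
wrist_force: [1.0, -0.5, -0.2]
grip_width: 0.999
```

Request:
apply_moves(
  targets=[
    [[0.037,-0.0322,-0.001],[0,0,0],-1],
    [[0.037,-0.0322,-0.001],[0,0,0],-1],
    [[0.037,-0.0322,-0.001],[0,0,0],-1],
    [[0.037,-0.0322,-0.001],[0,0,0],-1],
    [[0,0,0],[0,0,-10.6],-1],
  ],
)

```text
time: 2.08
ee_pos: [555.7, 2.6, 245.1]
tool_rot: [-180.0, -0.0, 32.1]
wrist_force: [-0.0, -0.5, 0.4]
grip_width: 0.996
```

Request:
apply_moves(
  targets=[
    [[0,0,0],[0,0,-10.6],-1],
    [[0,0,0],[0,0,-10.6],-1],
    [[0,0,0],[0,0,-10.6],-1],
    [[0,0,0],[0,0,-10.6],-1],
    [[0,0,0],[0,0,-10.6],-1],
  ],
)

```text
time: 2.7
ee_pos: [554.8, -0.2, 245.1]
tool_rot: [-180.0, 0.0, 85.0]
wrist_force: [0.3, 0.5, 0.0]
grip_width: 0.994
```

Request:
apply_moves(
  targets=[
    [[0,0,0],[0,0,0],-1],
    [[0,0,0],[0,0,0],-1],
  ],
)

```text
time: 2.95
ee_pos: [554.9, -0.2, 245.2]
tool_rot: [-180.0, -0.0, 84.5]
wrist_force: [0.4, 0.3, 0.8]
grip_width: 1.001
```

Run:
```python
from h import *
o=env.observe(); im=get_image('wrist'); cv2.imwrite('pics/w1.png',im); print(o['ee_pos'],o['tool_rot'],o['joints'])
for c in('blue','red'):
  for r in rects('wrist',im,c,16,o,amin=60,v=150): print(c,*r)
```

```text
[ 5.54872118e+02 -1.76884304e-01  2.45194834e+02] [-1.79986515e+02 -1.09129851e-03  8.44659456e+01] [-5.56215535e+00 -5.44234604e+00  1.05889131e+02  1.10291964e-03
  7.95667013e+01 -2.83009502e-02]
blue [685. -22.] 58 12 85.3 [355. 169.]
red [434. -20.] 21 10 79.6 [168. 185.]
```

View pics/w1.png

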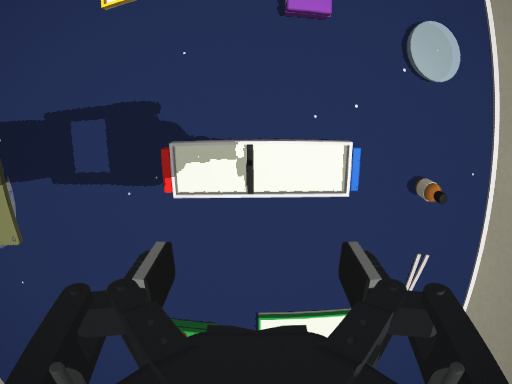

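The wrist view shows the tray between the red tab (167,170) and the blue tab (356,169). The black divider is at about column 250, rows 145-193.

Run:
```python
from h import *
o=env.observe(); im=cv2.imread('pics/w1.png')
P=plane('wrist',[(251,147),(251,192),(250,169),(167,170),(356,169)],17,o); print(P)
print(plane('wrist',[(250,169)],48,o))
r=im[169,235:265].mean(1); print(r.round())
r=im[150,235:265].mean(1); print(r.round())
for c in('red',):
  for r in rects('wrist',im,c,16,o,amin=60,v=60): print(c,*r)
ax=np.array([np.cos(np.radians(-5)),np.sin(np.radians(-5))]); 
print('d', (P-[559.5,-10])@ax)
```

```text
[[ 5.50340166e+02  1.84454819e+01]
 [ 5.44453402e+02 -4.04177663e+01]
 [ 5.46255925e+02 -9.69704450e+00]
 [ 4.37118942e+02  2.17643776e-01]
 [ 6.85787349e+02 -2.18174482e+01]]
[[547.67259554  -2.6877132 ]]
[248. 247. 157. 158. 157. 157. 157. 157. 158. 157. 153.  58.  43.  44.
  45.  46.  47.  59. 153. 248. 248. 248. 248. 248. 248. 248. 248. 248.
 248. 248.]
[245. 248. 248. 248. 248. 248. 248. 248. 172. 158. 157. 156.  38.  44.
  47.  48.  50.  62. 163. 248. 248. 248. 248. 248. 248. 248. 248. 248.
 248. 248.]
red [435.   0.] 61 12 84.7 [166. 170.]
d [ -11.60416507  -12.33825784  -13.2200816  -122.8058874   126.83674555]
```

Request:
apply_moves(
  targets=[
    [[-0.0104,-0.0065,0.05],[0,0,-0.5],-1],
    [[0,0,0.05],[0,0,0],-1],
    [[0,0,0.05],[0,0,0],-1],
    [[0,0,0.045],[0,0,0],-1],
    [[0,0,0.026],[0,0,0],-1],
  ],
  newtons=30,
)

```text
time: 3.62
ee_pos: [545.8, -9.7, 21.5]
tool_rot: [-179.8, -0.0, 85.0]
wrist_force: [0.6, 0.4, 0.3]
grip_width: 1.0
```

Request:
apply_moves(
  targets=[
    [[0,0,0],[0,0,0],-1],
    [[0,0,0],[0,0,0],1],
    [[0,0,0],[0,0,0],1],
    [[0,0,0],[0,0,0],1],
    [[0,0,0],[0,0,0],1],
  ],
)

```text
time: 4.25
ee_pos: [547.9, -10.0, 25.1]
tool_rot: [179.9, 0.0, 85.1]
wrist_force: [-1.9, 1.2, 0.7]
grip_width: 0.144
```

Request:
apply_moves(
  targets=[
    [[0,0,0],[0,0,0],1],
    [[0,0,0],[0,0,0],1],
    [[0,0,0],[0,0,0],1],
  ],
)

```text
time: 4.62
ee_pos: [548.0, -10.0, 25.0]
tool_rot: [179.9, -0.0, 85.1]
wrist_force: [-1.2, 0.1, 5.1]
grip_width: 0.085
```

Request:
apply_moves(
  targets=[
    [[0,-0.006,0],[0,0,0],1],
    [[0,-0.006,0],[0,0,0],1],
    [[0,-0.006,0],[0,0,0],1],
    [[0,-0.005,0],[0,0,0],1],
    [[0,0,0],[0,0,0],1],
  ],
)

```text
time: 5.25
ee_pos: [524.3, -7.9, 25.0]
tool_rot: [180.0, -0.0, 85.1]
wrist_force: [-0.2, 0.6, 6.8]
grip_width: 0.089
```

Request:
apply_moves(
  targets=[
    [[0,0,0],[0,0,0],-1],
    [[0,0,0],[0,0,0],-1],
    [[0,0,0],[0,0,0],-1],
    [[0,0,-0.05],[0,0,0],-1],
    [[0,0,-0.06],[0,0,0],-1],
  ],
)

```text
time: 5.88
ee_pos: [522.9, -7.8, 133.4]
tool_rot: [-179.7, -0.0, 85.1]
wrist_force: [0.7, 0.4, 0.6]
grip_width: 1.002
```

Request:
apply_moves(
  targets=[
    [[0,0,-0.06],[0,0,0],-1],
    [[0,0,-0.05],[0,0,0],-1],
    [[0,0,0],[0,0,0],-1],
    [[0,0,0],[0,0,0],-1],
  ],
)

```text
time: 6.38
ee_pos: [524.1, -7.9, 243.4]
tool_rot: [-179.9, -0.0, 85.1]
wrist_force: [-0.7, -0.1, -0.2]
grip_width: 1.003
```

Run:
```python
from h import *
o=env.observe(); im=get_image('wrist'); cv2.imwrite('pics/w2.png',im)
k=im.max(2)<90; ax=np.array([.9962,-.0872])
for v in range(140,200,6):
  u=np.where(k[v,190:300])[0]+190
  if len(u): print(v,u.min(),u.max(),((plane('wrist',[(u.min(),v),(u.max(),v)],17,o)-[560,-11])@ax).round(1))
to((383,-283,200),-2.4)
to((612,320,200),-28)
```

```text
140 195 259 [-113.3  -32.6]
146 254 259 [-38.8 -32.6]
152 254 259 [-38.8 -32.6]
158 254 259 [-38.8 -32.5]
164 254 259 [-38.8 -32.5]
170 254 259 [-38.8 -32.5]
176 254 259 [-38.8 -32.4]
182 254 259 [-38.8 -32.4]
188 190 192 [-123.  -120.3]
194 190 299 [-123.6   20.1]
shift mm [-286.1 -116.6   42.7] turn z 87.5 yaw now 85.1 j6 -2.0 at [523.6  -7.9 242.3]
shift mm [334.2  60.3  42.2] turn z -66.9 yaw now 85.1 j6 -2.0 at [523.6  -7.9 242.3]
```

Request:
apply_moves(
  targets=[
    [[-0.048,-0.0195,0.005],[0,0,0],-1],
    [[-0.048,-0.0195,0.005],[0,0,0],-1],
    [[-0.048,-0.0195,0.005],[0,0,0],-1],
    [[-0.048,-0.0195,0.005],[0,0,0],-1],
    [[-0.048,-0.0195,0.005],[0,0,0],-1],
  ],
)

```text
time: 7.05
ee_pos: [405.1, -239.4, 216.6]
tool_rot: [-179.8, -0.1, 85.1]
wrist_force: [1.3, -0.3, 1.7]
grip_width: 0.998
```

Request:
apply_moves(
  targets=[
    [[-0.046,-0.0191,0.005],[0,0,0],-1],
    [[0,0,0],[0,0,10.5],-1],
    [[0,0,0],[0,0,10.5],-1],
    [[0,0,0],[0,0,10.5],-1],
    [[0,0,0],[0,0,10.5],-1],
  ],
)

```text
time: 7.68
ee_pos: [383.0, -282.2, 211.6]
tool_rot: [-179.7, 0.0, 42.8]
wrist_force: [0.2, 1.1, -0.6]
grip_width: 0.998
```

Request:
apply_moves(
  targets=[
    [[0,0,0],[0,0,10.5],-1],
    [[0,0,0],[0,0,10.5],-1],
    [[0,0,0],[0,0,10.5],-1],
    [[0,0,0],[0,0,10.5],-1],
    [[0,0,0],[0,0,3.5],-1],
  ],
)

```text
time: 8.3
ee_pos: [383.1, -282.1, 211.6]
tool_rot: [-179.8, 0.2, -2.5]
wrist_force: [-0.3, 1.3, 0.6]
grip_width: 0.999
```

Request:
apply_moves(
  targets=[
    [[0,0,0],[0,0,0],-1],
    [[0,0,0],[0,0,0],-1],
  ],
)

```text
time: 8.55
ee_pos: [383.6, -282.6, 213.0]
tool_rot: [-179.9, 0.1, -2.3]
wrist_force: [0.0, 0.2, 0.0]
grip_width: 1.0
```

Run:
```python
from h import *
o=env.observe(); im=get_image('wrist'); cv2.imwrite('pics/w3.png',im); print(o['ee_pos'],o['tool_rot'])
for c,z in(('red',60),('green',30),('green',14)):
  for r in rects('wrist',im,c,z,o,amin=60,v=60): print(c,z,*r)
```

```text
[ 383.5864062  -282.57955101  212.98677275] [-1.79911224e+02  1.05227369e-01 -2.33417802e+00]
red 60 [ 386. -288.] 58 39 -3.0 [260. 174.]
red 60 [438. -43.] 60 11 84.2 [ 53. 143.]
green 30 [ 363. -283.] 64 45 -8.9 [248. 194.]
green 30 [ 429. -293.] 58 45 -9.2 [266. 127.]
green 30 [ 550. -296.] 73 52 87.0 [262.  28.]
green 14 [ 358. -283.] 67 47 -8.9 [248. 194.]
green 14 [ 428. -294.] 61 48 -9.2 [266. 127.]
green 14 [ 555. -296.] 77 55 87.0 [262.  28.]
```

View pics/w3.png

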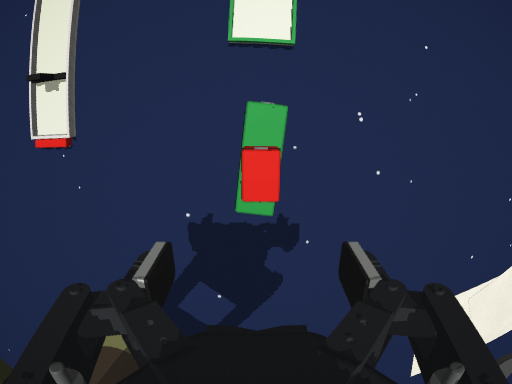

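The wrist view shows the red case (260,174) lying upright on the green one, with the green tray (262,20) ahead.

Request:
apply_moves(
  targets=[
    [[0.002,0.005,0.05],[0,0,0.6],-1],
    [[0,0,0.05],[0,0,0],-1],
    [[0,0,0.045],[0,0,0],-1],
    [[0,0,0.022],[0,0,0],-1],
    [[0,0,0],[0,0,0],-1],
  ],
)

```text
time: 9.22
ee_pos: [384.4, -286.7, 45.0]
tool_rot: [-179.8, 0.2, -3.0]
wrist_force: [0.1, -0.2, -0.2]
grip_width: 0.999
```

Request:
apply_moves(
  targets=[
    [[0,0,0],[0,0,0],1],
    [[0,0,0],[0,0,0],1],
    [[0,0,0],[0,0,0],1],
    [[0,0,0],[0,0,0],1],
    [[0,0,0],[0,0,0],1],
  ],
)

```text
time: 9.85
ee_pos: [386.8, -288.9, 49.0]
tool_rot: [179.9, -0.1, -3.0]
wrist_force: [-1.7, 1.4, 5.8]
grip_width: 0.453
```

Request:
apply_moves(
  targets=[
    [[0,0,0],[0,0,0],1],
    [[0,0,-0.01],[0,0,0],1],
    [[0,0,-0.03],[0,0,0],1],
    [[0,0,-0.04],[0,0,0],1],
    [[0,0,0],[0,0,0],1],
  ],
)

```text
time: 10.48
ee_pos: [387.7, -289.8, 131.4]
tool_rot: [179.7, -0.3, -3.0]
wrist_force: [0.4, 1.2, -1.8]
grip_width: 0.463
```

Run:
```python
from h import *
o=env.observe(); print(o['grip_width']*85,o['wrist_force'])
# red bay centre: from -115 to -39.6
c=np.array([560,-11])-77*np.array([.9962,-.0872]); print(c)
to((*c,130),-5)
im=get_image('top'); cv2.imwrite('pics/t1.png',im)
for z in (30,):
  for r in rects('top',im,'green',z,amin=25,v=60): print('green',z,*r)
```

```text
39.35374838009447 [ 0.41550982  1.16054361 -1.77764598]
[483.2926  -4.2856]
shift mm [  80.7 -290.1    0.4] turn z 2.0 yaw now -3.0 j6 50.0 at [ 387.7 -289.8  131.4]
green 30 [ 394. -283.] 130 50 -9.3 [368. 240.]
green 30 [ 607. -295.] 161 76 -5.0 [371. 163.]
```

Request:
apply_moves(
  targets=[
    [[0.0135,-0.0483,0],[0,0,0],1],
    [[0.0135,-0.0483,0],[0,0,0],1],
    [[0.0135,-0.0483,0],[0,0,0],1],
    [[0.0135,-0.0483,0],[0,0,0],1],
    [[0.0135,-0.0483,0],[0,0,0],1],
  ],
)

```text
time: 11.15
ee_pos: [464.8, -48.5, 125.4]
tool_rot: [-180.0, 0.2, -3.0]
wrist_force: [0.9, -0.6, -0.0]
grip_width: 0.458
```

Request:
apply_moves(
  targets=[
    [[0.0135,-0.0483,0],[0,0,2],1],
    [[0,0,0.02],[0,0,0],1],
    [[0,0,0.02],[0,0,0],1],
    [[0,0,0],[0,0,0],1],
    [[0,0,0],[0,0,0],1],
  ],
)

```text
time: 11.78
ee_pos: [481.5, -3.0, 87.0]
tool_rot: [-180.0, 0.1, -5.0]
wrist_force: [0.5, 0.3, -1.2]
grip_width: 0.46
```

Run:
```python
from h import *
o=env.observe(); im=get_image('wrist'); cv2.imwrite('pics/w4.png',im)
to((483.3,-4.3,24),-5)
for r in rects('wrist',im,'red',o['ee_pos'][2]+12,o,amin=60,v=60): print(*r)
```

```text
shift mm [ 1.4  1.1 63.7] turn z -0.0 yaw now -5.0 j6 88.0 at [482.   -3.1  87.7]
[482.  -4.] 57 39 -4.9 [256. 253.]
[513.  -6.] 33 4 85.1 [256. 200.]
```

View pics/w4.png

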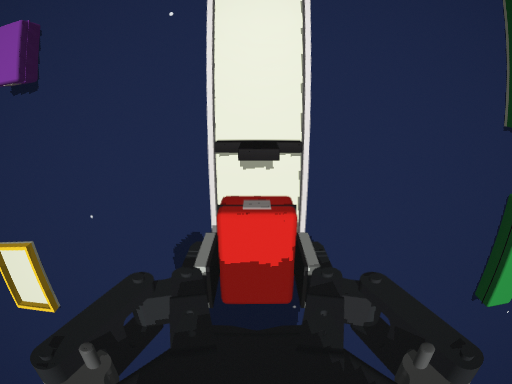

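The red case is held square in the gripper (256,253), over the red bay and in line with the tray. The divider is at (258,148).

Request:
apply_moves(
  targets=[
    [[0.0014,0.0011,0.03],[0,0,0],1],
    [[0,0,0.02],[0,0,0],1],
    [[0,0,0.008],[0,0,0],1],
    [[0,0,0.003],[0,0,0],1],
    [[0,0,0],[0,0,0],1],
  ],
)

```text
time: 12.45
ee_pos: [483.8, -4.2, 27.1]
tool_rot: [180.0, -0.1, -5.0]
wrist_force: [-1.1, -0.4, -0.3]
grip_width: 0.454
```

Request:
apply_moves(
  targets=[
    [[0,0,0.002],[0,0,0],1],
    [[0,0,0],[0,0,0],1],
    [[0,0,0],[0,0,0],1],
  ],
)

```text
time: 12.82
ee_pos: [483.3, -4.1, 24.6]
tool_rot: [-180.0, -0.0, -5.0]
wrist_force: [-0.4, -0.1, -1.5]
grip_width: 0.457
```

Request:
apply_moves(
  targets=[
    [[0,0,0.0015],[0,0,0],1],
    [[0,0,0],[0,0,0],1],
    [[0,0,0],[0,0,0],1],
  ],
)

```text
time: 13.2
ee_pos: [483.3, -4.1, 23.0]
tool_rot: [180.0, -0.0, -5.0]
wrist_force: [-0.6, 1.0, 1.1]
grip_width: 0.458
```

Request:
apply_moves(
  targets=[
    [[0,0,0.001],[0,0,0],1],
    [[0,0,0],[0,0,0],1],
    [[0,0,0],[0,0,0],1],
  ],
)

```text
time: 13.58
ee_pos: [483.4, -4.1, 23.0]
tool_rot: [180.0, 0.0, -5.0]
wrist_force: [-4.2, 0.8, 8.0]
grip_width: 0.458
```

Request:
apply_moves(
  targets=[
    [[0,0,0],[0,0,0],-1],
    [[0,0,0],[0,0,0],-1],
    [[0,0,0],[0,0,0],-1],
    [[0,0,-0.03],[0,0,0],-1],
    [[0,0,-0.06],[0,0,0],-1],
  ],
)

```text
time: 14.2
ee_pos: [480.5, -3.8, 109.6]
tool_rot: [-180.0, 0.4, -5.0]
wrist_force: [1.2, 0.1, 0.1]
grip_width: 1.005
```

Request:
apply_moves(
  targets=[
    [[0,0,-0.06],[0,0,0],-1],
    [[0,0,-0.03],[0,0,0],-1],
    [[0,0,0],[0,0,0],-1],
  ],
)

```text
time: 14.58
ee_pos: [485.0, -4.3, 205.2]
tool_rot: [180.0, -0.4, -5.0]
wrist_force: [0.3, 0.4, 0.3]
grip_width: 0.992
```

Run:
```python
from h import *
o=env.observe(); im=get_image('wrist'); cv2.imwrite('pics/w5.png',im)
for r in rects('wrist',im,'red',34,o,amin=60,v=60): print(*r)
to((610,317,210),-28)
```

```text
[442.  -2.] 56 10 85.1 [256. 211.]
[482.  -5.] 58 39 -4.5 [256. 175.]
shift mm [  98.  -330.9   -7.2] turn z 23.0 yaw now -5.0 j6 88.0 at [483.6  -4.2 202.6]
```

Request:
apply_moves(
  targets=[
    [[0.014,-0.0473,-0.001],[0,0,0],-1],
    [[0.014,-0.0473,-0.001],[0,0,0],-1],
    [[0.014,-0.0473,-0.001],[0,0,0],-1],
    [[0.014,-0.0473,-0.001],[0,0,0],-1],
    [[0.014,-0.0473,-0.001],[0,0,0],-1],
  ],
)

```text
time: 15.25
ee_pos: [572.6, 226.6, 203.5]
tool_rot: [179.9, 0.3, -5.0]
wrist_force: [-0.4, -0.2, -0.9]
grip_width: 1.002
```

Request:
apply_moves(
  targets=[
    [[0.014,-0.0473,-0.001],[0,0,0],-1],
    [[0.014,-0.0473,-0.001],[0,0,0],-1],
    [[0,0,0],[0,0,8],-1],
    [[0,0,0],[0,0,8],-1],
    [[0,0,0],[0,0,7],-1],
  ],
)

```text
time: 15.88
ee_pos: [608.2, 316.9, 204.8]
tool_rot: [179.7, 0.2, -28.2]
wrist_force: [-0.2, -0.2, -0.4]
grip_width: 1.003
```

Request:
apply_moves(
  targets=[
    [[0,0,0],[0,0,0],-1],
    [[0,0,0],[0,0,0],-1],
  ],
)

```text
time: 16.12
ee_pos: [608.9, 316.9, 207.0]
tool_rot: [179.9, 0.1, -27.9]
wrist_force: [-0.5, -0.3, -0.7]
grip_width: 0.999
```

Run:
```python
from h import *
o=env.observe(); im=get_image('wrist'); cv2.imwrite('pics/w6.png',im); print(o['ee_pos'],o['tool_rot'],o['joints'][5])
for c,z in(('yellow',60),('yellow',14),('blue',30)):
  for r in rects('wrist',im,c,z,o,amin=60,v=60 if c!='blue' else 150): print(c,z,*r)
```

```text
[608.8983405  316.91517978 206.98822492] [ 1.79883919e+02  9.77188412e-02 -2.78928550e+01] 140.90835017018918
yellow 60 [ 488. 1023.] 221 13 -77.9 [ 10. 366.]
yellow 60 [447. 291.] 82 37 -0.9 [330. 282.]
yellow 60 [615. 315.] 59 39 -27.0 [255. 171.]
yellow 14 [ 458. 1141.] 256 15 -77.9 [ 10. 366.]
yellow 14 [410. 292.] 95 43 -0.9 [330. 282.]
yellow 14 [605. 320.] 68 45 -27.0 [255. 171.]
blue 30 [584. 310.] 57 46 4.2 [278. 190.]
blue 30 [655. 316.] 58 46 4.3 [236. 134.]
blue 30 [686.  -9.] 57 11 84.7 [456.   7.]
```

View pics/w6.png

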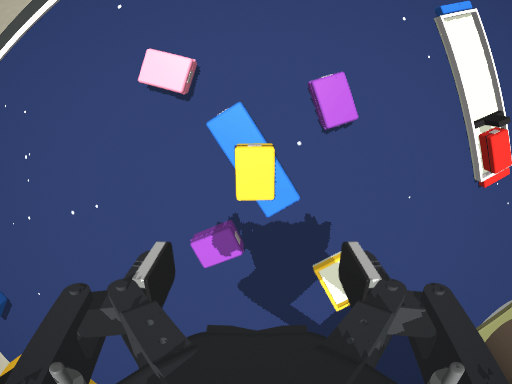

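The wrist view shows the yellow case (255,171) squarely between the jaws on top of the blue one. The purples (333,100) and (217,243) are well clear.

Request:
apply_moves(
  targets=[
    [[0.005,-0.001,0.05],[0,0,-0.9],-1],
    [[0,0,0.05],[0,0,0],-1],
    [[0,0,0.04],[0,0,0],-1],
    [[0,0,0.02],[0,0,0],-1],
    [[0,0,0],[0,0,0],-1],
  ],
)

```text
time: 16.8
ee_pos: [613.5, 315.3, 47.2]
tool_rot: [179.9, 0.1, -27.1]
wrist_force: [0.6, 0.9, 0.8]
grip_width: 1.002
```

Request:
apply_moves(
  targets=[
    [[0,0,0],[0,0,0],1],
    [[0,0,0],[0,0,0],1],
    [[0,0,0],[0,0,0],1],
    [[0,0,0],[0,0,0],1],
    [[0,0,0],[0,0,0],1],
  ],
)

```text
time: 17.42
ee_pos: [615.7, 316.3, 51.1]
tool_rot: [-179.9, -0.1, -27.1]
wrist_force: [-0.8, -0.6, 5.6]
grip_width: 0.456
```

Request:
apply_moves(
  targets=[
    [[0,0,0],[0,0,0],1],
    [[0,0,-0.01],[0,0,0],1],
    [[0,0,-0.03],[0,0,0],1],
    [[0,0,-0.04],[0,0,0],1],
    [[0,0,0],[0,0,0],1],
  ],
)

```text
time: 18.05
ee_pos: [616.8, 316.8, 133.8]
tool_rot: [-179.6, -0.3, -27.1]
wrist_force: [-0.4, 0.1, -0.1]
grip_width: 0.452
```

Run:
```python
from h import *
to((408,279,140),2)
```

```text
shift mm [-168.7  128.7   -7.8] turn z -29.1 yaw now -27.1 j6 140.0 at [616.8 316.8 133.8]
```

Request:
apply_moves(
  targets=[
    [[-0.0337,0.0257,0],[0,0,0],1],
    [[-0.0337,0.0257,0],[0,0,0],1],
    [[-0.0337,0.0257,0],[0,0,0],1],
    [[-0.0337,0.0257,0],[0,0,0],1],
    [[-0.0337,0.0257,0],[0,0,0],1],
  ],
)

```text
time: 18.68
ee_pos: [403.6, 277.3, 127.3]
tool_rot: [179.9, 0.1, -27.1]
wrist_force: [0.1, 0.7, -0.7]
grip_width: 0.458
```

Request:
apply_moves(
  targets=[
    [[0,0,0],[0,0,-9.7],1],
    [[0,0,0],[0,0,-9.7],1],
    [[0,0,0],[0,0,-9.7],1],
    [[0,0,0],[0,0,0],1],
    [[0,0,0],[0,0,0],1],
  ],
)

```text
time: 19.3
ee_pos: [405.4, 277.8, 128.1]
tool_rot: [180.0, 0.1, 1.9]
wrist_force: [0.9, -0.6, 0.1]
grip_width: 0.454
```

Run:
```python
from h import *
o=env.observe(); im=get_image('wrist'); cv2.imwrite('pics/w7.png',im); print(o['ee_pos'],o['tool_rot'])
for z in(14,150):
  for r in rects('wrist',im,'yellow',z,o,amin=60,v=60): print(z,*r)
```

```text
[405.42906462 277.81240967 128.0845905 ] [1.79965848e+02 6.78877510e-02 1.87985121e+00]
14 [366. 275.] 172 76 1.5 [256. 215.]
150 [428. 277.] 81 35 1.5 [256. 215.]
```

View pics/w7.png

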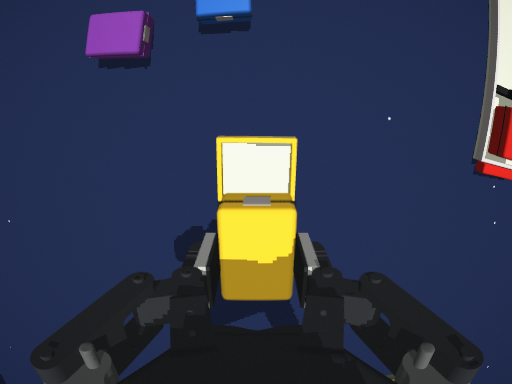

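The far rim of the yellow tray is at row 137, columns 217-297, with the held yellow case in line below it.

Run:
```python
from h import *
o=env.observe()
P=plane('wrist',[(217.5,137),(296.5,137)],14,o); d=P[1]-P[0]; print(P,np.linalg.norm(d)); a=np.degrees(np.arctan2(d[0],-d[1])); yaw=-a
ax=np.array([np.cos(np.radians(yaw)),np.sin(np.radians(yaw))]); c=P.mean(0)-43*ax; print(yaw,c); to((*c,28),yaw)
```

```text
[[450.27000247 312.16487668]
 [452.63012683 243.63949092]] 68.56601695181733
-1.9725789624752386 [408.4755458  279.38229527]
shift mm [  3.   -1.4 100.3] turn z 3.9 yaw now 1.9 j6 116.0 at [405.6 277.9 128.3]
```

Request:
apply_moves(
  targets=[
    [[0.003,0.0015,0.03],[0,0,0],1],
    [[0,0,0.04],[0,0,0],1],
    [[0,0,0.02],[0,0,0],1],
    [[0,0,0.008],[0,0,0],1],
    [[0,0,0],[0,0,0],1],
  ],
)

```text
time: 19.98
ee_pos: [408.9, 276.6, 30.7]
tool_rot: [180.0, 0.0, 2.0]
wrist_force: [-0.6, -0.3, 0.1]
grip_width: 0.455
```

Request:
apply_moves(
  targets=[
    [[0,0,0.0015],[0,0,0],1],
    [[0,0,0],[0,0,0],1],
    [[0,0,0],[0,0,0],1],
  ],
)

```text
time: 20.35
ee_pos: [409.3, 276.9, 30.0]
tool_rot: [-180.0, -0.1, 2.0]
wrist_force: [0.2, -0.0, -1.2]
grip_width: 0.453
```

Request:
apply_moves(
  targets=[
    [[0,0,0.0015],[0,0,0],1],
    [[0,0,0],[0,0,0],1],
    [[0,0,0],[0,0,0],1],
  ],
)

```text
time: 20.72
ee_pos: [408.9, 276.6, 27.8]
tool_rot: [180.0, 0.0, 2.0]
wrist_force: [0.5, 0.1, -1.1]
grip_width: 0.458
```

Request:
apply_moves(
  targets=[
    [[0,0,0.002],[0,0,0],1],
    [[0,0,0],[0,0,0],1],
    [[0,0,0],[0,0,0],1],
  ],
)

```text
time: 21.1
ee_pos: [408.9, 276.7, 25.8]
tool_rot: [180.0, 0.0, 2.0]
wrist_force: [-0.4, 0.3, -1.3]
grip_width: 0.458
```

Request:
apply_moves(
  targets=[
    [[0,0,0.001],[0,0,0],1],
    [[0,0,0],[0,0,0],1],
    [[0,0,0],[0,0,0],1],
  ],
)

```text
time: 21.48
ee_pos: [409.1, 276.8, 25.1]
tool_rot: [-180.0, -0.0, 2.0]
wrist_force: [-2.0, -1.2, 1.9]
grip_width: 0.456
```

Request:
apply_moves(
  targets=[
    [[0,0,0.001],[0,0,0],1],
    [[0,0,0],[0,0,0],1],
    [[0,0,0],[0,0,0],1],
  ],
)

```text
time: 21.85
ee_pos: [409.1, 276.8, 25.1]
tool_rot: [180.0, 0.0, 2.0]
wrist_force: [-4.0, -3.5, 10.7]
grip_width: 0.457
```

Request:
apply_moves(
  targets=[
    [[0,0,0],[0,0,0],-1],
    [[0,0,0],[0,0,0],-1],
    [[0,0,0],[0,0,0],-1],
    [[0,0,-0.03],[0,0,0],-1],
    [[0,0,-0.06],[0,0,0],-1],
  ],
)

```text
time: 22.48
ee_pos: [406.6, 275.4, 111.5]
tool_rot: [179.8, 0.4, 2.0]
wrist_force: [1.2, 1.0, 0.3]
grip_width: 0.999
```

Request:
apply_moves(
  targets=[
    [[0,0,-0.06],[0,0,0],-1],
    [[0,0,-0.035],[0,0,0],-1],
    [[0,0,0],[0,0,0],-1],
  ],
)

```text
time: 22.85
ee_pos: [410.8, 277.7, 213.0]
tool_rot: [-179.8, -0.4, 2.0]
wrist_force: [-0.4, 0.0, 0.2]
grip_width: 1.0
```

Run:
```python
from h import *
o=env.observe(); im=get_image('wrist'); cv2.imwrite('pics/w8.png',im)
m=mask(im,'yellow',v=60); 
for z in (34,14):
  for r in rects('wrist',im,'yellow',z,o,amin=60,v=60): print(z,*r)
to((610,313,205),4.3)
```

```text
34 [412. 277.] 82 66 1.0 [256. 169.]
14 [408. 277.] 87 70 1.0 [256. 169.]
shift mm [201.6 -28.9   5.7] turn z -2.3 yaw now 2.0 j6 116.0 at [409.6 277.  210.1]
```

Request:
apply_moves(
  targets=[
    [[0.05,-0.0072,0.001],[0,0,0],-1],
    [[0.05,-0.0072,0.001],[0,0,0],-1],
    [[0.05,-0.0072,0.001],[0,0,0],-1],
    [[0.05,-0.0072,0.001],[0,0,-2.3],-1],
    [[0,0,0],[0,0,0],-1],
  ],
)

```text
time: 23.52
ee_pos: [608.7, 311.8, 199.7]
tool_rot: [179.9, 0.4, 4.2]
wrist_force: [-0.7, -0.7, -0.5]
grip_width: 1.0
```

Request:
apply_moves(
  targets=[
    [[0,0,0],[0,0,0],-1],
    [[0,0,0],[0,0,0],-1],
  ],
)

```text
time: 23.78
ee_pos: [606.5, 312.4, 204.4]
tool_rot: [180.0, 0.1, 4.3]
wrist_force: [0.5, -0.1, 0.2]
grip_width: 1.001
```

Run:
```python
from h import *
o=env.observe(); im=get_image('wrist'); cv2.imwrite('pics/w9.png',im)
for r in rects('wrist',im,'blue',30,o,amin=60,v=150): print(*r)
c=max(rects('wrist',im,'blue',30,o,amin=60,v=150),key=lambda r:r[1]*r[2]); to((*c[0],20),c[3])
c=cv2.imread('pics/w8.png')[60:300,140:380]
cv2.imwrite('pics/v9.png',np.hstack([im[60:300,140:380],c]))
```

```text
[686.  -4.] 64 12 85.3 [493. 136.]
[620. 313.] 129 46 4.4 [256. 157.]
shift mm [ 13.4   0.5 184.9] turn z -0.1 yaw now 4.3 j6 108.0 at [606.6 312.5 204.9]
```

View pics/v9.png

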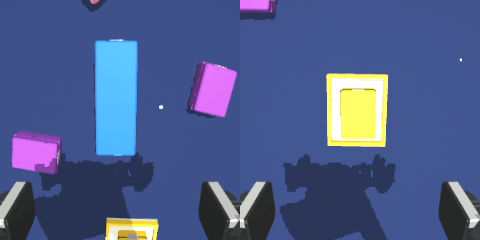

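The left crop shows the blue case (116,97), free and clear of both purples. The right crop shows the yellow case (357,113) lying flat inside its tray.

Request:
apply_moves(
  targets=[
    [[0.0134,0.0005,0.05],[0,0,-0.1],-1],
    [[0,0,0.05],[0,0,0],-1],
    [[0,0,0.05],[0,0,0],-1],
    [[0,0,0.03],[0,0,0],-1],
    [[0,0,0.007],[0,0,0],-1],
  ],
  newtons=40,
)

```text
time: 24.45
ee_pos: [618.8, 312.3, 15.5]
tool_rot: [179.9, 0.2, 4.4]
wrist_force: [-0.3, -0.0, 0.8]
grip_width: 0.998
```

Request:
apply_moves(
  targets=[
    [[0,0,0],[0,0,0],-1],
    [[0,0,0],[0,0,0],1],
    [[0,0,0],[0,0,0],1],
    [[0,0,0],[0,0,0],1],
    [[0,0,0],[0,0,0],1],
  ],
)

```text
time: 25.08
ee_pos: [622.4, 313.5, 19.9]
tool_rot: [-179.9, -0.2, 4.4]
wrist_force: [-0.1, 0.1, 5.9]
grip_width: 0.523
```

Request:
apply_moves(
  targets=[
    [[0,0,0],[0,0,0],1],
    [[0,0,0],[0,0,0],1],
  ],
)

```text
time: 25.32
ee_pos: [622.4, 313.5, 19.9]
tool_rot: [-179.9, -0.2, 4.4]
wrist_force: [-1.5, -0.4, 6.7]
grip_width: 0.526
```

Request:
apply_moves(
  targets=[
    [[0,0,-0.01],[0,0,0],1],
    [[0,0,-0.03],[0,0,0],1],
    [[0,0,-0.05],[0,0,0],1],
    [[0,0,-0.05],[0,0,0],1],
    [[0,0,0],[0,0,0],1],
  ],
)

```text
time: 25.95
ee_pos: [624.1, 314.3, 164.7]
tool_rot: [-179.8, -0.6, 4.4]
wrist_force: [0.2, -0.0, -1.2]
grip_width: 0.521
```

Run:
```python
from h import *
c=np.array([560,-11])+(115-31.6)/2*np.array([.9962,-.0872]); print(c)
to((*c,155),-5)
```

```text
[601.54154 -14.63624]
shift mm [-48.  326.2   8.1] turn z 9.4 yaw now 4.4 j6 108.0 at [624.1 314.3 164.7]
```

Request:
apply_moves(
  targets=[
    [[-0.0068,0.0466,0.001],[0,0,0],1],
    [[-0.0068,0.0466,0.001],[0,0,0],1],
    [[-0.0068,0.0466,0.001],[0,0,0],1],
    [[-0.0068,0.0466,0.001],[0,0,0],1],
    [[-0.0068,0.0466,0.001],[0,0,0],1],
  ],
)

```text
time: 26.58
ee_pos: [603.7, 76.6, 150.8]
tool_rot: [-180.0, 0.2, 4.4]
wrist_force: [-0.8, 0.6, -1.1]
grip_width: 0.527
```

Request:
apply_moves(
  targets=[
    [[-0.0068,0.0466,0.001],[0,0,0],1],
    [[-0.0068,0.0466,0.001],[0,0,9.4],1],
    [[0,0,0.03],[0,0,0],1],
    [[0,0,0.03],[0,0,0],1],
    [[0,0,0],[0,0,0],1],
  ],
)

```text
time: 27.2
ee_pos: [595.1, -15.7, 86.0]
tool_rot: [-180.0, 0.5, -5.0]
wrist_force: [0.7, -0.4, -1.4]
grip_width: 0.523
```

Request:
apply_moves(
  targets=[
    [[0,0,0],[0,0,0],1],
    [[0,0,0],[0,0,0],1],
  ],
)

```text
time: 27.45
ee_pos: [599.9, -15.8, 92.5]
tool_rot: [180.0, -0.2, -5.0]
wrist_force: [1.0, 0.5, -1.9]
grip_width: 0.525
```

Run:
```python
from h import *
o=env.observe(); im=get_image('wrist'); cv2.imwrite('pics/w10.png',im)
to((601.5,-14.6,28),-5)
for z in (16,o['ee_pos'][2]+10):
  for r in rects('wrist',im,'blue',z,o,amin=60,v=60,s=140): print(z,*r)
```

```text
shift mm [ 1.3 -1.4 64.5] turn z 0.0 yaw now -5.0 j6 88.0 at [599.9 -15.8  92.5]
16 [561. -14.] 191 75 -5.2 [258. 223.]
16 [686. -23.] 60 13 85.0 [255.  89.]
102.47654522687093 [607. -18.] 115 45 -5.2 [258. 223.]
102.47654522687093 [682. -23.] 36 8 85.0 [255.  89.]
```

View pics/w10.png

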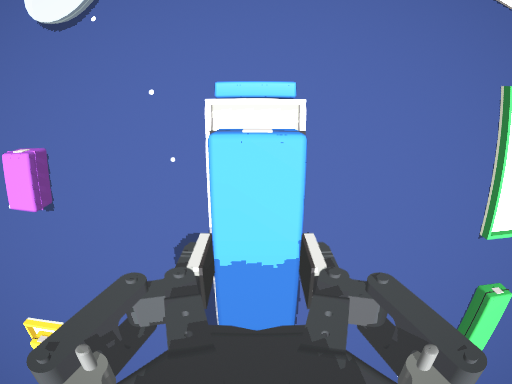

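The blue case (258,223) is held in line with its bay. The blue tab is at (255,89), and the margins to the side walls look even.

Request:
apply_moves(
  targets=[
    [[0.002,-0.002,0.03],[0,0,0],1],
    [[0,0,0.02],[0,0,0],1],
    [[0,0,0.01],[0,0,0],1],
    [[0,0,0.004],[0,0,0],1],
    [[0,0,0],[0,0,0],1],
  ],
)

```text
time: 28.12
ee_pos: [601.3, -14.1, 27.2]
tool_rot: [180.0, -0.0, -5.0]
wrist_force: [-0.3, 0.3, -0.1]
grip_width: 0.522
```

Request:
apply_moves(
  targets=[
    [[0,0,0.0015],[0,0,0],1],
    [[0,0,0],[0,0,0],1],
    [[0,0,0],[0,0,0],1],
  ],
)

```text
time: 28.5
ee_pos: [601.2, -14.1, 25.7]
tool_rot: [180.0, -0.0, -5.0]
wrist_force: [-0.3, 0.1, -2.0]
grip_width: 0.521
```

Request:
apply_moves(
  targets=[
    [[0,0,0.0015],[0,0,0],1],
    [[0,0,0],[0,0,0],1],
    [[0,0,0],[0,0,0],1],
  ],
)

```text
time: 28.88
ee_pos: [601.2, -14.1, 24.0]
tool_rot: [180.0, -0.0, -5.0]
wrist_force: [-0.1, -0.7, -1.9]
grip_width: 0.525
```

Request:
apply_moves(
  targets=[
    [[0,0,0.001],[0,0,0],1],
    [[0,0,0],[0,0,0],1],
    [[0,0,0],[0,0,0],1],
  ],
)

```text
time: 29.25
ee_pos: [601.2, -14.1, 23.9]
tool_rot: [180.0, 0.0, -5.0]
wrist_force: [-2.9, 0.4, 5.2]
grip_width: 0.523
```

Request:
apply_moves(
  targets=[
    [[0,0,0.001],[0,0,0],1],
    [[0,0,0],[0,0,0],1],
    [[0,0,0],[0,0,0],1],
  ],
)

```text
time: 29.62
ee_pos: [601.2, -14.1, 23.9]
tool_rot: [180.0, 0.0, -5.0]
wrist_force: [-6.1, -0.4, 11.0]
grip_width: 0.524
```

Request:
apply_moves(
  targets=[
    [[0,0,0],[0,0,0],-1],
    [[0,0,0],[0,0,0],-1],
    [[0,0,0],[0,0,0],-1],
    [[0,0,-0.03],[0,0,0],-1],
    [[0,0,-0.06],[0,0,0],-1],
  ],
)

```text
time: 30.25
ee_pos: [598.3, -13.8, 108.9]
tool_rot: [-180.0, 0.5, -5.0]
wrist_force: [0.9, -0.4, -0.1]
grip_width: 1.0
```

Request:
apply_moves(
  targets=[
    [[0,0,-0.06],[0,0,0],-1],
    [[0,0,-0.035],[0,0,0],-1],
    [[0,0,0],[0,0,0],-1],
    [[0,0,0],[0,0,0],-1],
  ],
)

```text
time: 30.75
ee_pos: [600.3, -14.0, 205.2]
tool_rot: [-180.0, 0.1, -5.0]
wrist_force: [-0.1, -0.0, -0.6]
grip_width: 0.997
```

Run:
```python
from h import *
o=env.observe(); im=get_image('wrist'); cv2.imwrite('pics/w11.png',im)
for z in (34,):
  for r in rects('wrist',im,'blue',z,o,amin=60,v=60,s=140): print(z,*r)
to((385,-287,205),-9)
```

```text
34 [ 185. -266.] 114 53 26.7 [406. 373.]
34 [237. 302.] 130 61 -40.7 [109. 371.]
34 [ 283. -461.] 213 101 40.3 [493. 314.]
34 [335. 486.] 278 105 -36.9 [ 16. 315.]
34 [ 501. -278.] 57 24 35.8 [453. 231.]
34 [531. 295.] 131 60 -53.0 [ 51. 236.]
34 [604. 274.] 81 47 80.3 [ 46. 190.]
34 [667. 249.] 41 23 -83.1 [ 45. 142.]
34 [599. -15.] 129 45 -4.9 [256. 170.]
34 [664. 219.] 117 56 -56.8 [ 62. 139.]
34 [685. -23.] 59 12 85.4 [258.  93.]
34 [725. 108.] 23 14 -75.9 [133.  73.]
34 [726. 135.] 42 34 7.4 [114.  79.]
34 [ 692. -185.] 91 34 55.7 [395.  81.]
34 [ 723. -129.] 42 29 43.0 [354.  54.]
34 [735. -82.] 39 32 23.7 [313.  43.]
34 [751.  -2.] 84 31 -88.0 [228.  37.]
34 [747.  52.] 55 35 -48.7 [178.  46.]
34 [748. -62.] 30 23 -2.4 [290.  32.]
34 [ 753. -301.] 215 94 57.5 [468.  45.]
34 [799. 247.] 155 93 -71.8 [40. 41.]
shift mm [-1.903e+02  2.907e+02  1.000e-01] turn z 4.0 yaw now -5.0 j6 89.0 at [599.8 -14.  204.4]
```

Request:
apply_moves(
  targets=[
    [[-0.0272,0.0415,0],[0,0,0],-1],
    [[-0.0272,0.0415,0],[0,0,0],-1],
    [[-0.0272,0.0415,0],[0,0,0],-1],
    [[-0.0272,0.0415,0],[0,0,0],-1],
    [[-0.0272,0.0415,0],[0,0,0],-1],
  ],
)

```text
time: 31.42
ee_pos: [445.4, -209.4, 204.3]
tool_rot: [-179.9, 0.2, -5.0]
wrist_force: [0.3, -0.4, 1.1]
grip_width: 1.001
```

Request:
apply_moves(
  targets=[
    [[-0.0272,0.0415,0],[0,0,0],-1],
    [[-0.0272,0.0415,0],[0,0,4],-1],
    [[0,0,0],[0,0,0],-1],
    [[0,0,0],[0,0,0],-1],
    [[0,0,0],[0,0,0],-1],
  ],
)

```text
time: 32.05
ee_pos: [386.4, -285.9, 205.9]
tool_rot: [-179.9, 0.1, -8.9]
wrist_force: [-0.1, -0.0, 0.2]
grip_width: 0.999
```

Run:
```python
from h import *
o=env.observe(); im=get_image('wrist'); cv2.imwrite('pics/w12.png',im)
R=rects('wrist',im,'green',30,o,amin=60,v=60)
for r in R: print(*r)
c=min(R,key=lambda r:abs(r[1]*r[2]-5980)); to((*c[0],17),c[3])
```

```text
[ 395. -288.] 128 45 -9.1 [257. 161.]
[ 552. -297.] 73 55 84.6 [241.  30.]
shift mm [  8.8   0.8 189.2] turn z 0.2 yaw now -8.9 j6 56.0 at [ 386.6 -286.   206.2]
```

View pics/w12.png

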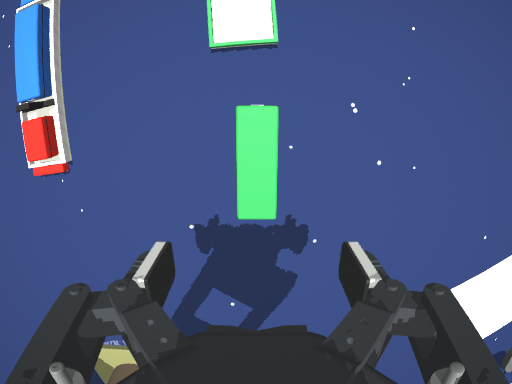

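The green case (257,161) is free on the bench and lined up with the jaws. Red and blue are in their bays on either side of the divider (38,105).

Request:
apply_moves(
  targets=[
    [[0.009,0.001,0.05],[0,0,0.2],-1],
    [[0,0,0.05],[0,0,0],-1],
    [[0,0,0.05],[0,0,0],-1],
    [[0,0,0.03],[0,0,0],-1],
    [[0,0,0.009],[0,0,0],-1],
  ],
)

```text
time: 32.72
ee_pos: [394.0, -287.4, 15.5]
tool_rot: [-179.9, 0.2, -9.1]
wrist_force: [0.6, 0.8, 0.4]
grip_width: 0.996
```

Request:
apply_moves(
  targets=[
    [[0,0,0],[0,0,0],-1],
    [[0,0,0],[0,0,0],1],
    [[0,0,0],[0,0,0],1],
    [[0,0,0],[0,0,0],1],
    [[0,0,0],[0,0,0],1],
  ],
)

```text
time: 33.35
ee_pos: [395.9, -290.1, 19.5]
tool_rot: [179.9, -0.1, -9.2]
wrist_force: [-0.2, 1.4, 6.3]
grip_width: 0.524
```

Request:
apply_moves(
  targets=[
    [[0,0,0],[0,0,0],1],
    [[0,0,0],[0,0,0],1],
  ],
)

```text
time: 33.6
ee_pos: [395.8, -290.1, 19.5]
tool_rot: [179.9, -0.1, -9.2]
wrist_force: [-0.9, 1.9, 6.1]
grip_width: 0.526
```

Request:
apply_moves(
  targets=[
    [[0,0,-0.01],[0,0,0],1],
    [[0,0,-0.03],[0,0,0],1],
    [[0,0,-0.04],[0,0,0],1],
    [[0,0,0],[0,0,0],1],
    [[0,0,0],[0,0,0],1],
  ],
)

```text
time: 34.22
ee_pos: [394.1, -288.8, 96.9]
tool_rot: [-180.0, 0.1, -9.2]
wrist_force: [-0.5, 0.8, -2.4]
grip_width: 0.52
```

Run:
```python
from h import *
to((608,-298,100),-5)
```

```text
shift mm [212.6 -25.1  -3.4] turn z -4.2 yaw now -9.2 j6 57.0 at [ 394.1 -288.8   96.9]
```

Request:
apply_moves(
  targets=[
    [[0.0425,-0.005,0],[0,0,0],1],
    [[0.0425,-0.005,0],[0,0,0],1],
    [[0.0425,-0.005,0],[0,0,0],1],
    [[0.0425,-0.005,0],[0,0,0],1],
    [[0.0425,-0.005,0],[0,0,-4.2],1],
  ],
)

```text
time: 34.85
ee_pos: [608.4, -297.7, 94.4]
tool_rot: [-179.9, 0.3, -4.9]
wrist_force: [0.1, -0.5, -1.7]
grip_width: 0.523
```

Request:
apply_moves(
  targets=[
    [[0,0,0],[0,0,0],1],
    [[0,0,0],[0,0,0],1],
    [[0,0,0],[0,0,0],1],
  ],
)

```text
time: 35.22
ee_pos: [607.0, -298.3, 96.6]
tool_rot: [-179.9, 0.1, -5.0]
wrist_force: [0.7, 0.6, -2.2]
grip_width: 0.531
```

Run:
```python
from h import *
o=env.observe(); im=get_image('wrist'); cv2.imwrite('pics/w13.png',im); print(o['ee_pos'],o['tool_rot'])
for r in rects('wrist',im,'green',14,o,amin=60,v=60): print(*r)
```

```text
[ 607.02518934 -298.27493888   96.60307811] [-1.79946445e+02  1.28129705e-01 -5.03259347e+00]
[ 578. -297.] 224 78 -5.2 [256. 201.]
```

View pics/w13.png

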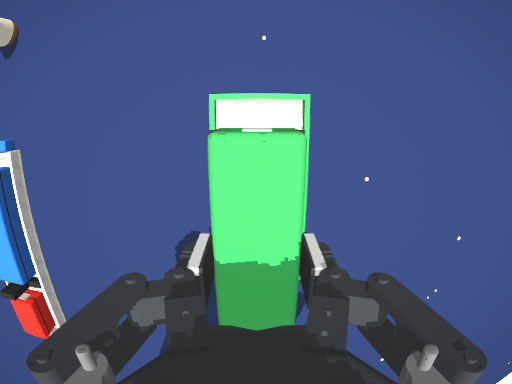

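The far rim of the green tray is at row 95, columns 209-310. The held case is centred on it and about parallel, so I'm lowering it.

Request:
apply_moves(
  targets=[
    [[0.0025,0.0015,0.03],[0,0,0],1],
    [[0,0,0.025],[0,0,0],1],
    [[0,0,0.011],[0,0,0],1],
    [[0,0,0.003],[0,0,0],1],
    [[0,0,0],[0,0,0],1],
  ],
)

```text
time: 35.9
ee_pos: [611.4, -300.7, 29.8]
tool_rot: [180.0, -0.1, -5.0]
wrist_force: [0.1, 0.3, -1.6]
grip_width: 0.524
```

Request:
apply_moves(
  targets=[
    [[0,0,0.0015],[0,0,0],1],
    [[0,0,0],[0,0,0],1],
    [[0,0,0],[0,0,0],1],
  ],
)

```text
time: 36.28
ee_pos: [611.2, -300.3, 27.7]
tool_rot: [180.0, -0.0, -5.0]
wrist_force: [-0.5, 0.4, -1.8]
grip_width: 0.52
```

Request:
apply_moves(
  targets=[
    [[0,0,0.0015],[0,0,0],1],
    [[0,0,0],[0,0,0],1],
    [[0,0,0],[0,0,0],1],
  ],
)

```text
time: 36.65
ee_pos: [610.9, -300.2, 25.7]
tool_rot: [-180.0, 0.0, -5.0]
wrist_force: [-0.9, -0.5, -1.9]
grip_width: 0.519
```

Request:
apply_moves(
  targets=[
    [[0,0,0.001],[0,0,0],1],
    [[0,0,0],[0,0,0],1],
    [[0,0,0],[0,0,0],1],
  ],
)

```text
time: 37.02
ee_pos: [610.9, -300.3, 24.8]
tool_rot: [-180.0, 0.0, -5.0]
wrist_force: [-0.3, 0.9, -2.0]
grip_width: 0.522
```

Request:
apply_moves(
  targets=[
    [[0,0,0.001],[0,0,0],1],
    [[0,0,0],[0,0,0],1],
    [[0,0,0],[0,0,0],1],
  ],
)

```text
time: 37.4
ee_pos: [611.0, -300.3, 23.8]
tool_rot: [180.0, -0.0, -5.0]
wrist_force: [-0.8, -0.8, -2.5]
grip_width: 0.518
```

Request:
apply_moves(
  targets=[
    [[0,0,0.001],[0,0,0],1],
    [[0,0,0],[0,0,0],1],
    [[0,0,0],[0,0,0],1],
  ],
)

```text
time: 37.78
ee_pos: [611.1, -300.3, 23.6]
tool_rot: [180.0, -0.0, -5.0]
wrist_force: [-3.3, 2.7, 5.5]
grip_width: 0.527
```

Contact is made at the expected height, so I'll release, retreat and check everything.

Request:
apply_moves(
  targets=[
    [[0,0,0],[0,0,0],-1],
    [[0,0,0],[0,0,0],-1],
    [[0,0,0],[0,0,0],-1],
    [[0,0,-0.03],[0,0,0],-1],
    [[0,0,-0.06],[0,0,0],-1],
  ],
)

```text
time: 38.4
ee_pos: [608.6, -299.0, 109.5]
tool_rot: [-179.8, 0.4, -5.0]
wrist_force: [0.9, -0.5, 0.1]
grip_width: 1.003
```

Request:
apply_moves(
  targets=[
    [[0,0,-0.06],[0,0,0],-1],
    [[0,0,-0.035],[0,0,0],-1],
    [[-0.05,0,0],[0,0,0],-1],
    [[-0.05,0.02,0],[0,0,0],-1],
    [[-0.05,0.05,0],[0,0,0],-1],
  ],
)

```text
time: 39.02
ee_pos: [460.6, -351.0, 207.9]
tool_rot: [180.0, -0.0, -4.8]
wrist_force: [0.1, -1.3, 0.2]
grip_width: 1.002
```

Request:
apply_moves(
  targets=[
    [[-0.05,0.05,0],[0,0,0],-1],
    [[0,0.05,0],[0,0,0],-1],
    [[0,0,0],[0,0,0],-1],
    [[0,0,0],[0,0,0],-1],
  ],
)

```text
time: 39.52
ee_pos: [409.6, -441.4, 207.6]
tool_rot: [-180.0, 0.0, -5.0]
wrist_force: [-0.2, 1.0, -0.9]
grip_width: 1.0
```

Run:
```python
from h import *
im=get_image('top'); cv2.imwrite('pics/final.png',cv2.resize(im[100:280,100:400],None,fx=2.6,fy=2.6))
for c in('green','yellow','red','blue'):
  m=mask(im,c,v=150)
  for k in cv2.findContours(m,cv2.RETR_LIST,cv2.CHAIN_APPROX_NONE)[0]:
    if cv2.contourArea(k)<60: continue
    (x,y),(w,h),a=cv2.minAreaRect(np.float32(plane('top',k[:,0],34)))
    print(c,round(x),round(y),round(w),round(h),round(a,1))
print(env.observe()['ee_pos'])
```

```text
green 607 -298 43 126 84.9
green 607 -298 74 160 87.8
yellow 406 275 41 52 89.2
yellow 409 274 66 84 89.2
yellow 408 274 87 70 2.0
red 434 2 57 11 88.6
red 479 -2 38 54 84.4
blue 597 -12 43 127 84.7
blue 683 -21 58 11 88.5
[ 409.83203405 -440.92008569  207.62260696]
```

View pics/final.png

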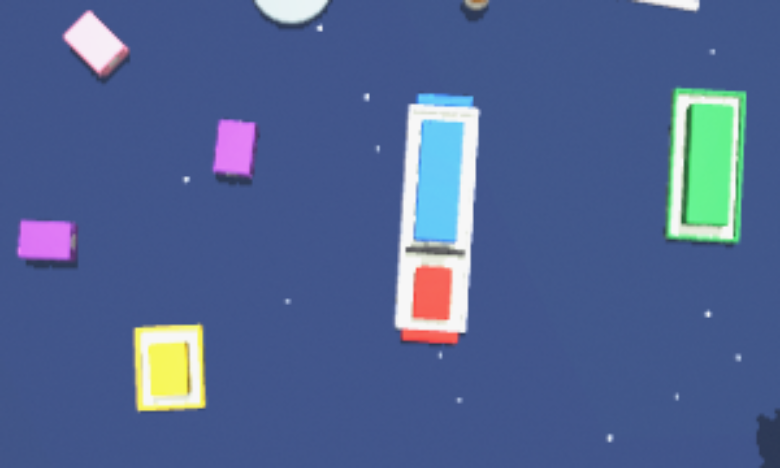

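The final view shows all four cases inside their places: yellow (168,368), blue (440,180), red (432,292) and green (708,164). The look-alikes have not moved.

```bash
python3 -c "
from workcell import order; print(order.job_done())"
```

```text
the job is handed in; nothing more can be done
None
```

All four cases are put away, and I handed the job in at about 39.6 s of the 118 s allowed.

- **Divider:** I slid it from about -12 mm to -35.6 mm, towards the red end. That leaves about 147 mm for the blue case and 75 mm for the red one.
- **Placing:** Red went in first, then yellow, blue and green. Each case was lowered in small steps until the wrist force showed light contact (about 5–11 N), and only then released.
- **Last checks:** The final top view shows each case inside its own tray or bay, clear of the walls and the divider. Their measured sizes fit cases lying flat at floor height. The pink and purple look-alikes were left alone.
- **Disagreements:** None of the final checks failed. The top and wrist cameras differed by about 2–3 mm, close to the stated calibration.

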